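Set the adjuster nut and close the cam lever on a filter pot

TASK

The lid of the steel filter pot is on, but its clamp is slack. Screw the knurled adjuster nut down until the cam lever starts to meet firm resistance when it stands about upright, halfway through its swing, and then close the lever flat so that the clamp holds the lid tight. Do not overtighten the clamp or force the lever, and leave the glassware around the pot alone.

Things in the scene. Friction and masses are not known exactly. Their poses are not given: they have to be found in the camera images.
- pot: Steel filter pot, 92 mm across, on an aluminium base plate 130 x 210 mm fixed to the bench; origin at the centre of the plate's underside, on the bench. Its y axis runs along the clamp's yoke bar from the nut's stud to the lever's stud (75 mm either side of the centre), z is up; the closed lever points along its +x.
- lid: Round steel lid, 108 mm across, 11 mm thick, with a low boss 34 mm across, on the pot's rim under the yoke bar; origin at the centre of its underside, 75 mm above the bench. A sprung foot under the middle of the yoke presses on the boss when the clamp is tight; at the start it is clear of it.
- yoke_mid (a point): Fixed point 110 mm above the bench over the pot's centre, where the middle of the yoke bar lies when the clamp is shut. The yoke is a steel bar 24 mm wide, 186 mm long, 14 mm thick over the lid, carried by the two studs; its top is 117 mm above the bench when shut; slack, springs lift it against the nut and the cam, up to 8 mm at the nut's end and 5 mm at the lever's.
- nut_point (a point): Point on the vertical axis of the adjuster nut, 148 mm above the bench; it does not follow the nut. The nut is a knurled steel cylinder 40 mm across, 24 mm high, over a collar 9 mm high and 25 mm across on the yoke bar. Its knurled part begins about 127 mm above the bench when rightly set, 130 to 135 mm at the start, so there is always knurling at this point.
- nut_stud (a point): Tip of the nut's 12 mm stud, 166 mm above the bench. Right-hand thread: clockwise from above screws the nut down, 10 mm a turn (1.6 mm per rad). Rightly set is 1.2 to 5.4 rad on from the start, different each time. The slack nut turns with about 0.1 N m; once the foot bears on the lid, its moment changes: first a little, then by some 0.3 N m per rad. It stays where it is left.
- pin (a point): Middle of the cam lever's pivot pin, 137 mm above the bench over the other stud, fixed. The pin is level and lies along the yoke bar (the pot's y axis), so the lever swings in the upright plane along the pot's x axis. The slack lever drags with about 0.12 N m (1.5 to 2 N near its end) and stays where it is left.
- lever (a joint): Angle of the cam lever, rad: 0 = closed, level, pointing along the pot's +x; 1.57 = upright; open at the start, 2.0 to 2.3, leaning to the pot's -x; stops at 0 and 2.5. With the nut rightly set, resistance starts near 1.57, peaks at 0.3 to 0.5 N m near 0.8 (4 to 6 N at 80 mm from the pin) and fades towards 0, where it stays shut over centre; let go between, it springs back up.
- lever_mid (a point): Point in the middle of the lever, 50 mm from the pin; moves with it. Where resistance starts depends on the nut: each rad the nut is screwed down moves that angle up by about 0.45 rad; firm comes some 0.4 rad of the nut after the first touch. With the nut too tight it starts well before upright and grows hard; with the nut too loose it starts late or not at all.
- lever_end (a point): Point in the lever's end, 85 mm from the pin. The lever is a flat steel bar, 20 mm wide (outer 26 mm: 24 mm wide) and 8 mm thick, straight from the pin to 93 mm from it; it lies 0 to 8 mm from the pin's axis, towards the side that faces up when closed and the pot's -x when upright. That outer face is the one to push to close it.
- reagent: Clear glass reagent bottle with black cap, 72 mm across, 158 mm high, near the nut's end of the base plate; origin at the centre of its underside. To be left alone.
- vial: Small glass vial with white cap, 26 mm across, 48 mm high; origin at the centre of its underside. To be left alone.
- beaker: Glass beaker, 68 mm across, 85 mm high, near the lever's end of the base plate; origin at the centre of its underside. To be left alone.

How it is judged (in metres and radians):
On the way:
1. the lever meets resistance around mid-swing: with the lever still raised by more than 1.15 rad, the clamp already presses on the lid with more than 40 N (contact force between lid and anything else above 40 N and value of joint lever above 1.15 rad).
At the end, for the whole second after the job is handed in: The cam lever lies closed (below 0.1 rad) and the clamp presses on the lid with 225 to 375 N, which it does when the firm resistance began with the lever between about 1.3 and 1.85 rad, that is within some 15 degrees of upright (value of joint lever below 0.1 rad and contact force between lid and anything else between 225 and 375 N); the robot touches nothing.
It fails at once if the clamp is overtightened: more than 520 N on the lid (contact force between lid and anything else above 520 N).
It fails at once if the lever is forced: the robot pushes it with more than 40 N (contact force between lever and the fingers above 40 N or contact force between lever and the arm above 40 N).
It fails at once if the reagent bottle is moved by more than 15 mm or tipped (distance of reagent from where it was at the start of the episode above 0.015 m or angle between reagent's own z axis and vertical above 0.3 rad).
It fails at once if the sample vial is moved by more than 15 mm or tipped (distance of vial from where it was at the start of the episode above 0.015 m or angle between vial's own z axis and vertical above 0.3 rad).
It fails at once if the glass beaker is moved by more than 15 mm or tipped (distance of beaker from where it was at the start of the episode above 0.015 m or angle between beaker's own z axis and vertical above 0.3 rad).
It also fails if it takes over 72 s, if anything falls off the work surface, if the arm or the gripper's body presses on something with over 40 N, if the wrist force passes 120 N, or if a joint passes its speed limit or range.

ROBOT

A 7-joint arm with a two-finger parallel gripper is mounted at the origin on the work surface. World frame = base frame: x ahead of the robot, y to its left, z up, the work surface at z = 0. Lengths are in mm, angles in rad, forces in N, time in s.
With the tool pointing down it reaches from about 400 to 875 mm from the base axis. Payload 4.4 kg.
Tool frame: the origin (TCP) lies on the centre line of the jaws, within the pads' length; the fingertips stand 19 mm ahead of it and the grasp point (between the pads) is the TCP; z points along the fingers, y is the line along which they close (so a half turn about z gives the same grasp; the last joint's range is limited). The gripper opens to 85 mm and grips with 20 to 120 N. Pads are 22 mm wide; open, the fingers measure 114 mm over their backs; the gripper's body (76 mm by 85 mm) begins 54 mm behind the grasp point. The pads swing forward as they close: fully open they stand 13 mm farther back than shut.
Start: joints at [1.055, 0.628, 0.038, 1.517, -0.027, 0.996, -0.02], TCP at [282.638, -585.349, 250.313] pointing down, gripper open.
Joint ranges: [-3.06, 3.06], [-0.37, 2.12], [-1.25, 1.32], [0.18, 2.47], [-1.1, 4.24], [0.23, 1.98], [-2.94, 2.94]. Speed limits (rad/s): [2.57, 2.57, 3.14, 3.14, 3.14, 3.14, 3.14].

INTERFACE

Orientations are given as [roll, pitch, yaw] about the fixed x, y, z axes, in that order (R = Rz(yaw) Ry(pitch) Rx(roll)).
In Python, from cell import ctrl, viewer, silhouettes gives the robot as it stands.
- The arm moves only by the shell command python3 -m creep 'ROWS'. ROWS is JSON, a list of rows, each an object with "jaw": the gripper command: -1 is shut, 1 is fully open, values between are in proportion; "xyz": the shift along the tool's x, y, z in mm, a list of three; "angular": the turn, a rotation vector about the tool's x, y, z in rad, a list of three. In form: [{"jaw": jaw, "xyz": [tx, ty, tz], "angular": [rx, ry, rz]}, ...]. A call has 1 to 12 rows; each row is the pose to reach, as a shift and turn from the pose commanded when the call began, along the tool's axes at that moment; what a row does not reach only later rows make up. A row lasts 1/8 s, in which the tool goes at most 62.5 mm and 10.7 degrees, less where a joint would pass 70% of its speed; a pose out of reach is approached as far as the arm can. A call with a gripper value outside its range is refused whole. The fingers move at their own pace and stop on an object; the grip force is fixed at half the most. Time passes only in rows, so rows that repeat a pose let the fingers close. It gives the time, the measured TCP pose, the force, the opening and the grip force at its end, in the units of the state.
- ctrl.read_state(): the state, without advancing time (a new reading comes with each control period).
- viewer.get_image(name): name is "scene" or "side" or "wrist"; returns (picture, depth): 400x640x3 uint8, red, green, blue; 400x640 float32, mm along the optical axis (not along the pixel's ray), 0 where there is no reading.
- viewer.camera_model(name): a dict with "fx", "fy", "cx", "cy" (pixels), "T" (4x4, takes a point from camera to world coordinates). Camera axes: x right, y down, z forward; pixel columns grow to the right and rows downward; lengths in mm; the calibration is good to about 2 mm. A picture is of the moment at which its call begins: read the wrist's pose just before it. camera_model takes no time and is no camera call; for the wrist camera it gives the pose at the moment of the call.
- ctrl.finish_job(): hands the job in; it is judged then, once.
Trained networks look in the newest picture that a camera, given by its name, has taken for a name from the list of things; names that differ only in an ending like _2 or _b are one class to them, and where a whole thing is asked for, a point or a joint stands for the part that bears it (a point fixed in the world has none). Each returns a list of dicts, best first, with "score" (0 to 1); they miss things now and then, are a little off and sometimes report something else, mostly with a low value. They report only what shows in the picture. A call takes as long as a camera call.
- silhouettes(camera, target): "pixels" (400x640 bool, what is visible of it) and "xy" ([column, row] in pixels, amid what is visible of it).
The state is a dict: "clock": time; "qpos": joint angles; "qd": joint speeds; "tau": joint torques, N m; "eef_pos": TCP position; "tool_rot": TCP orientation; "force": force on the tool from outside, world axes, zero at the start; "torque": the same for the moment, N m; "width": finger opening in mm; "gripper_force": force on a finger pad.
Only numpy, scipy, OpenCV 4.12 (cv2) and the standard library are available. Lean on these libraries where they do the work, as an engineer would, in place of code of your own. Each camera call takes 0.05 s, during which the arm holds its last target. There are 200 camera calls.

## Working session

There is one attempt and no reset: what is moved stays moved. The work goes in short steps, Python scripts to look and compute and a shell command to move; the robot and the scene stay as the last step left them, time stands still between calls to the robot, and variables do not carry over. Pictures are saved under pics/ and viewed, at most 10 in all, crops included, and the job is handed in when it is done.

```bash
mkdir -p pics
cat > h.py <<'E'
import numpy as np, cv2
from cell import ctrl, viewer, silhouettes
from scipy.spatial.transform import Rotation as R
def cloud(cam,d):
    m=viewer.camera_model(cam); v,u=np.mgrid[0:400,0:640]
    P=np.stack([(u-m['cx'])/m['fx']*d,(v-m['cy'])/m['fy']*d,d],-1)
    return P@m['T'][:3,:3].T+m['T'][:3,3]
E
python3 - <<'E'
from h import *
s=ctrl.read_state(); print(s)
ims=[]
for c in ['scene','side']:
    im,d=viewer.get_image(c); P=cloud(c,d); ims.append(im)
    print(c,viewer.camera_model(c)['T'][:3,3])
    np.savez(c+'0.npz',im=im,P=P,d=d)
    for t in ['pot','lid','lever','nut_stud','reagent','vial','beaker']:
        for r in silhouettes(c,t)[:2]:
            q=P[r['pixels']&(d>0)]
            print(t,round(r['score'],2),np.round(r['xy']),len(q),np.median(q,0).round(),np.percentile(q,2,axis=0).round(),np.percentile(q,98,axis=0).round()) if len(q) else print(t,r['score'])
    cv2.imwrite(f'pics/{c}0.png',im[...,::-1])
E
```

```text
{'clock': 0.0, 'qpos': array([ 1.05518613,  0.62936204,  0.03846006,  1.51837511, -0.02704149,
        0.996287  , -0.01999502]), 'qd': array([ 8.20229668e-04, -7.11028503e-04, -4.92098359e-04, -5.03369686e-04,
        5.51255760e-05,  2.96460970e-04,  1.42352785e-03]), 'tau': array([-1.39303793e-04, -5.63412595e+01,  1.22638676e+00, -1.93451375e+01,
        1.10203525e-02,  1.02635846e-02, -2.48944622e-05]), 'eef_pos': array([ 282.38694438, -584.7991426 ,  249.37678682]), 'tool_rot': array([-3.13967937e+00,  2.06404401e-06,  4.49777785e-01]), 'force': array([ 0.14876444, -0.95413257,  0.36525137]), 'torque': array([ 0.04137114, -0.04809806, -0.0193215 ]), 'gripper_force': 0.0, 'width': 85.71404970365155}
scene [1360.69045317   76.11823101  839.25414842]
pot 0.95 [305. 217.] 6400 [562.  15.  71.] [495. -90.  13.] [613. 107. 190.]
lid 0.73 [303. 208.] 1028 [569.  10.  88.] [535. -41.  79.] [601.  59.  95.]
lever 0.91 [339. 166.] 467 [519.  84. 172.] [490.  74. 140.] [562.  95. 207.]
lever 0.2 [398. 216.] 1183 [561. 222.  59.] [513. 193.   5.] [577. 252.  87.]
nut_stud 0.89 [306. 214.]
[... 213 characters left out ...]
7. 252.  88.]
beaker 0.16 [305. 217.] 6318 [562.  15.  71.] [494. -89.  13.] [613. 105. 189.]
side [ 128.25231559 -481.18901904  565.22660195]
lid 0.9 [321. 232.] 949 [526.  -1.  86.] [495. -41.  78.] [553.  56.  93.]
lever 0.74 [300. 182.] 268 [536.  77. 151.] [485.  72. 131.] [561.  95. 206.]
nut_stud 0.71 [330. 241.] 6317 [532. -25.  58.] [483. -93.  11.] [603. 105. 167.]
reagent 0.66 [448. 274.] 2976 [ 605. -235.   89.] [ 591. -258.    8.] [ 636. -201.  159.]
vial 0.54 [274. 267.] 326 [420.  17.  30.] [411.  12.   0.] [448.  76.  50.]
vial 0.2 [320. 229.] 1004 [527.  -1.  86.] [495. -42.  74.] [555.  75.  94.]
beaker 0.73 [268. 194.] 999 [537. 208.  61.] [512. 192.   6.] [574. 256.  86.]
```

View pics/scene0.png

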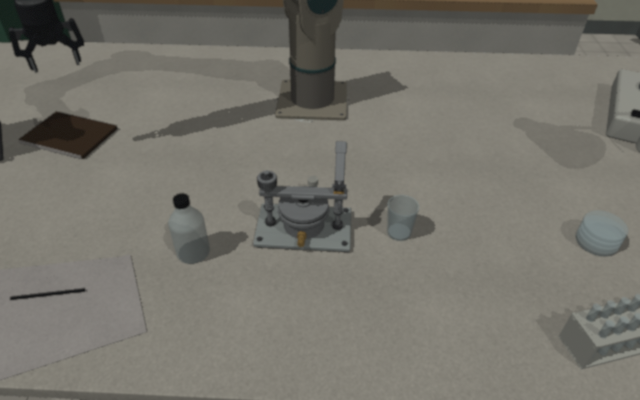

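View pics/side0.png

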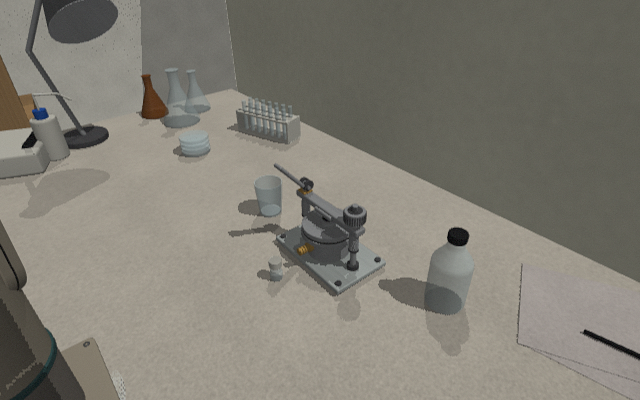

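Run:
```python
from h import *
from scipy.optimize import least_squares
a=np.load('scene0.npz');b=np.load('side0.npz')
for n,z in (('scene',a),('side',b)):
    P=z['P'].reshape(-1,3)
    q=P[(abs(P[:,0]-560)<100)&(abs(P[:,1]-10)<130)&(z['d'].ravel()>0)]
    # nut side, knurl 
    k=q[(q[:,2]>136)&(q[:,2]<152)&(q[:,1]<-30)]
    f=least_squares(lambda p:np.hypot(k[:,0]-p[0],k[:,1]-p[1])-20,[555,-70],loss='soft_l1')
    print(n,'nut',f.x,np.abs(f.fun).mean(),len(k))
    t=q[(q[:,2]>152)&(q[:,2]<162)&(q[:,1]<-30)];print('nuttop',np.median(t,0),len(t))
    t=q[(q[:,2]>163)&(q[:,2]<170)&(q[:,1]<-30)];print('studtip',np.median(t,0),len(t))
    y=q[(q[:,2]>112)&(q[:,2]<128)&(abs(q[:,1]-10)<50)]
    if len(y)>20:
        c=y.mean(0);u,s,vt=np.linalg.svd((y-c)[:,:2],full_matrices=0);print('yoke',c,vt[0],len(y))
    l=q[(q[:,2]>150)&(q[:,1]>40)]
    c=l.mean(0);u,s,vt=np.linalg.svd(l-c,full_matrices=0);print('lever',c,vt[0],len(l),l.min(0),l.max(0))
```

```text
scene nut [546.79312009 -65.86216235] 0.9639641615364696 116
nuttop [552.9715732  -64.34331276 156.11903771] 191
studtip [549.39137594 -66.64603102 166.9653513 ] 26
yoke [553.11150573  10.46006482 121.24286996] [0.02424075 0.99970615] 553
lever [515.45535501  84.22292152 178.38226908] [ 0.70241608 -0.01232632 -0.71165983] 413 [486.25618098  73.53175357 150.17671255] [562.23821268  96.5563303  210.04210794]
side nut [546.41860926 -63.92147785] 0.7495457437719553 175
nuttop [541.40203118 -68.73525377 155.12385377] 218
studtip [545.2918399  -65.81100585 166.46297476] 31
yoke [542.73589917  10.53393542 120.25976655] [-0.05670556 -0.99839095] 487
lever [510.12290489  80.3958203  179.42082706] [ 7.31548181e-01 -1.05877376e-04 -6.81789738e-01] 168 [484.02124193  74.02368551 150.08329536] [556.82223722  97.4176631  207.17473323]
```

The pot sits mid-scene with the nut at (267,180) and the lever leaning towards the robot at (341,150) in the scene picture. The vial is at (276,268) in the side view, the beaker is to the left and the bottle to the right. Pot yaw is about 0. The lever needs to go upright first, so I move in front of it with shut jaws.

```bash
python3 -m creep '[{"jaw":-1,"xyz":[424,-538,0],"angular":[0,0,0.45]},{"jaw":-1,"xyz":[424,-538,0],"angular":[0,0,0.45]},{"jaw":-1,"xyz":[424,-538,0],"angular":[0,0,0.45]},{"jaw":-1,"xyz":[424,-538,0],"angular":[0,0,0.45]},{"jaw":-1,"xyz":[424,-538,0],"angular":[0,0,0.45]},{"jaw":-1,"xyz":[424,-538,0],"angular":[0,0,0.45]},{"jaw":-1,"xyz":[424,-538,0],"angular":[0,0,0.45]},{"jaw":-1,"xyz":[424,-538,0],"angular":[0,0,0.45]},{"jaw":-1,"xyz":[424,-538,0],"angular":[0,0,0.45]},{"jaw":-1,"xyz":[424,-538,0],"angular":[0,0,0.45]},{"jaw":-1,"xyz":[424,-538,0],"angular":[0,0,0.45]},{"jaw":-1,"xyz":[424,-538,0],"angular":[0,0,0.45]}]'; python3 -c "
from h import *
s=ctrl.read_state();print(s['qpos'].round(3),s['eef_pos'],s['tool_rot'],s['force'],s['torque'])"
```

```text
clock: 2.3
eef_pos: [431.5, 88.9, 250.6]
tool_rot: [-3.139, -0.002, 0.009]
force: [0.4, -1.9, -0.2]
width: -0.3
gripper_force: 0.0
[-0.301  0.333  0.047  2.074 -0.026  0.733 -1.799] [431.50476353  88.89461809 250.56336638] [-3.13910413e+00 -1.94897521e-03  9.32536703e-03] [ 0.36262304 -1.92634113 -0.20376141] [-0.12423227 -0.00193972 -0.06512527]
```

```bash
python3 -m creep '[{"jaw":-1,"xyz":[0,4,30],"angular":[0,0,0.009]},{"jaw":-1,"xyz":[0,4,45],"angular":[0,0,0.009]},{"jaw":-1,"xyz":[20,4,45],"angular":[0,0,0.009]},{"jaw":-1,"xyz":[35,4,45],"angular":[0,0,0.009]},{"jaw":-1,"xyz":[45,4,45],"angular":[0,0,0.009]},{"jaw":-1,"xyz":[55,4,45],"angular":[0,0,0.009]},{"jaw":-1,"xyz":[65,4,45],"angular":[0,0,0.009]},{"jaw":-1,"xyz":[75,4,45],"angular":[0,0,0.009]},{"jaw":-1,"xyz":[83,4,45],"angular":[0,0,0.009]},{"jaw":-1,"xyz":[90,4,45],"angular":[0,0,0.009]},{"jaw":-1,"xyz":[96,4,45],"angular":[0,0,0.009]},{"jaw":-1,"xyz":[96,4,45],"angular":[0,0,0.009]}]'
python3 - <<'E'
from h import *
s=ctrl.read_state();print(s['qpos'].round(3),s['eef_pos'],s['force'],s['torque'])
for c in ['side','scene']:
    im,d=viewer.get_image(c);P=cloud(c,d);cv2.imwrite(f'pics/{c}1.png',cv2.resize(im[100:260,220:440],None,fx=3,fy=3)[...,::-1])
    r=silhouettes(c,'lever')
    for r in r[:1]:
        q=P[r['pixels']&(d>0)];print(c,r['score'],np.median(q,0),np.percentile(q,3,axis=0),np.percentile(q,97,axis=0))
        print(np.linalg.svd(q-q.mean(0),full_matrices=0)[2][0])
E
```

```text
clock: 3.8
eef_pos: [528.9, 79.6, 206.6]
tool_rot: [-3.141, -0.005, -0.01]
force: [-0.9, 0.4, 7.0]
width: 0.1
gripper_force: 0.0
[-0.235  0.519  0.049  1.892 -0.036  0.726 -1.746] [528.93347969  79.62183822 206.59565758] [-0.88719469  0.44707059  6.95985306] [ 0.08871859  0.04898788 -0.01790773]
side 0.8 [544.77959531  78.25427304 146.69875977] [5.40280319e+02 7.26733439e+01 1.70509949e-01] [723.44851231 323.512199   188.99672489]
[ 0.53023495  0.68923066 -0.49377323]
scene 0.62 [548.70200428  83.22986337 187.31072224] [545.30460978  72.91588621 140.35389434] [562.93067732  93.00591921 230.54713068]
[0.09803717 0.04274509 0.99426434]
```

View pics/side1.png

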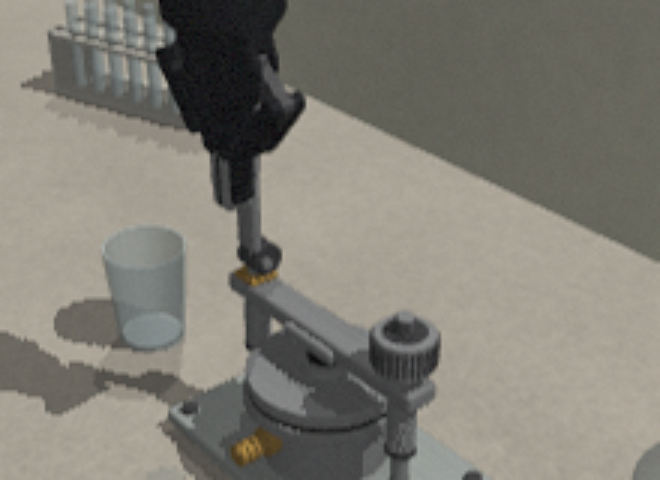

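Side view: the lever stands upright with the shut fingers against its outer side. Now I back off, rise and wind the wrist back over the nut.

```bash
python3 -m creep '[{"jaw":-1,"xyz":[-25,0,0],"angular":[0,0,0]},{"jaw":-1,"xyz":[-30,0,-50],"angular":[0,0,-0.1]},{"jaw":0,"xyz":[-20,40,-60],"angular":[0,0,-0.28]},{"jaw":1,"xyz":[0,90,-60],"angular":[0,0,-0.46]},{"jaw":1,"xyz":[17,145,-60],"angular":[0,0,-0.64]},{"jaw":1,"xyz":[17,145,-60],"angular":[0,0,-0.82]},{"jaw":1,"xyz":[17,145,-60],"angular":[0,0,-1.0]},{"jaw":1,"xyz":[17,145,-60],"angular":[0,0,-1.18]},{"jaw":1,"xyz":[17,145,-60],"angular":[0,0,-1.36]},{"jaw":1,"xyz":[17,145,-60],"angular":[0,0,-1.54]},{"jaw":1,"xyz":[17,145,-60],"angular":[0,0,-1.72]},{"jaw":1,"xyz":[17,145,-60],"angular":[0,0,-1.9]}]'; python3 -m creep '[{"jaw":1,"xyz":[0,0,0],"angular":[0,0,-0.18]},{"jaw":1,"xyz":[0,0,0],"angular":[0,0,-0.36]},{"jaw":1,"xyz":[0,0,0],"angular":[0,0,-0.54]},{"jaw":1,"xyz":[0,0,0],"angular":[0,0,-0.72]},{"jaw":1,"xyz":[0,0,0],"angular":[0,0,-0.9]},{"jaw":1,"xyz":[0,0,0],"angular":[0,0,-1.08]},{"jaw":1,"xyz":[0,0,0],"angular":[0,0,-1.26]},{"jaw":1,"xyz":[0,0,0],"angular":[0,0,-1.44]},{"jaw":1,"xyz":[0,0,0],"angular":[0,0,-1.62]},{"jaw":1,"xyz":[0,0,0],"angular":[0,0,-1.8]},{"jaw":1,"xyz":[0,0,0],"angular":[0,0,-1.98]},{"jaw":1,"xyz":[0,0,0],"angular":[0,0,-2.16]}]';  python3 - <<'E'
from h import *
s=ctrl.read_state();print(s['qpos'].round(3),s['eef_pos'],s['tool_rot'],s['force'],s['torque'])
from scipy.optimize import least_squares
m=viewer.camera_model('wrist');im,d=viewer.get_image('wrist');P=cloud('wrist',d).reshape(-1,3)
cv2.imwrite('pics/w1.png',im[...,::-1])
q=P[(np.hypot(P[:,0]-546.5,P[:,1]+65)<35)]
t=q[(q[:,2]>150)&(q[:,2]<161)];print('top',len(t),np.median(t,0),(t.min(0)+t.max(0))/2)
t=q[q[:,2]>163];print('tip',len(t),np.median(t,0) if len(t) else 0)
for c in ['side','scene']:
    im,d=viewer.get_image(c);P=cloud(c,d)
    for r in silhouettes(c,'lever')[:1]:
        q=P[r['pixels']&(d>0)];q=q[(q[:,2]>155)&(abs(q[:,1]-84)<20)];print(c,r['score'],len(q),np.percentile(q,3,axis=0),np.percentile(q,97,axis=0),np.linalg.svd(q-q.mean(0),full_matrices=0)[2][0])
E
```

```text
clock: 5.5
eef_pos: [542.6, -66.0, 265.0]
tool_rot: [3.141, 0.0, 1.896]
force: [-0.1, -0.8, -0.7]
width: 85.5
gripper_force: 0.0
clock: 7.0
eef_pos: [542.6, -66.0, 265.0]
tool_rot: [-3.142, 0.001, -2.227]
force: [-0.4, 0.3, -0.4]
width: 85.3
gripper_force: 0.0
[ 0.701  0.644 -1.021  1.774  0.618  1.083  1.947] [542.60895802 -66.01220427 264.9979158 ] [-3.14155614e+00  7.24200534e-04 -2.22732961e+00] [-0.37633871  0.26972959 -0.43173593] [-0.01742719 -0.00659474  0.04854515]
top 1613 [543.70159608 -67.29613574 154.51403998] [546.18626253 -64.08691533 155.34683962]
tip 8077 [539.90799894 -76.69039244 327.7180325 ]
side 0.77 290 [540.2966733   74.3655078  158.14458118] [547.63876716  94.64633299 229.92509747] [-0.00117303 -0.00649842 -0.9999782 ]
```

View pics/w1.png

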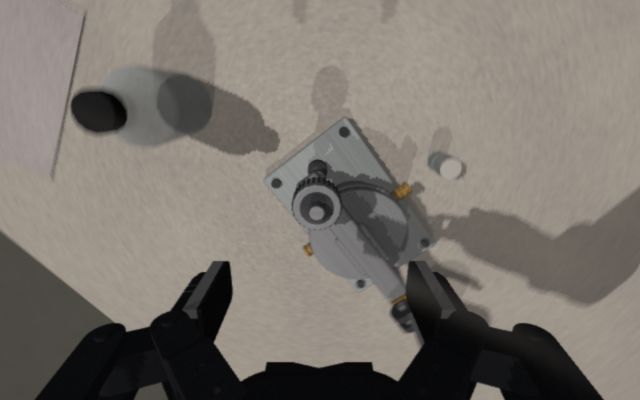

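Wrist view: the nut is at (317,208), nearly centred between the open jaws, with clear space around it; the bottle at upper left and vial at right are both away. Lever confirmed upright. Lower and grip.

```bash
python3 -m creep '[{"jaw":1,"xyz":[-3,-2.4,40],"angular":[0,0,0]},{"jaw":1,"xyz":[-3,-2.4,80],"angular":[0,0,0]},{"jaw":1,"xyz":[-3,-2.4,105],"angular":[0,0,0]},{"jaw":1,"xyz":[-3,-2.4,117],"angular":[0,0,0]},{"jaw":1,"xyz":[-3,-2.4,117],"angular":[0,0,0]},{"jaw":-0.2,"xyz":[-3,-2.4,117],"angular":[0,0,0]},{"jaw":-1,"xyz":[-3,-2.4,117],"angular":[0,0,0]},{"jaw":-1,"xyz":[-3,-2.4,117],"angular":[0,0,0]},{"jaw":-1,"xyz":[-3,-2.4,117],"angular":[0,0,0]},{"jaw":-1,"xyz":[-3,-2.4,117],"angular":[0,0,0]}]'
cat > st.py <<'E'
from h import *
s=ctrl.read_state();print(s['qpos'].round(2),s['eef_pos'].round(1),s['tool_rot'].round(3),s['force'].round(1),'T',s['torque'].round(3),s['width'],s['gripper_force'])
E
python3 st.py
```

```text
clock: 8.5
eef_pos: [546.2, -64.7, 149.4]
tool_rot: [-3.14, 0.0, -2.233]
force: [-2.1, 1.1, 6.0]
width: 38.3
gripper_force: 59.9
[ 0.61  0.78 -0.89  1.88  0.79  0.88  1.8 ] [546.2 -64.7 149.4] [-3.14   0.    -2.233] [-2.1  1.1  6. ] T [-0.069  0.306 -0.053] 38.316463288511294 59.897886514663696
```

```bash
python3 -m creep '[{"jaw":-1,"xyz":[0,0,0.24],"angular":[0,0,0.15]},{"jaw":-1,"xyz":[0,0,0.48],"angular":[0,0,0.30]}]'; python3 st.py;  python3 -m creep '[{"jaw":-1,"xyz":[0,0,0.24],"angular":[0,0,0.15]},{"jaw":-1,"xyz":[0,0,0.48],"angular":[0,0,0.30]}]'; python3 st.py; python3 -m creep '[{"jaw":-1,"xyz":[0,0,0.24],"angular":[0,0,0.15]},{"jaw":-1,"xyz":[0,0,0.48],"angular":[0,0,0.30]}]'; python3 st.py
```

```text
clock: 8.75
eef_pos: [546.1, -64.5, 149.0]
tool_rot: [-3.141, 0.001, -2.537]
force: [-1.8, 0.9, 4.0]
width: 38.2
gripper_force: 60.0
[ 0.57  0.75 -0.81  1.88  0.74  0.84  1.55] [546.1 -64.5 149. ] [-3.141e+00  1.000e-03 -2.537e+00] [-1.8  0.9  4. ] T [0.103 0.488 0.112] 38.19484181889162 60.04868566989899
clock: 9.0
eef_pos: [546.0, -64.3, 148.5]
tool_rot: [-3.141, 0.001, -2.837]
force: [-2.4, 1.0, 6.0]
width: 38.2
gripper_force: 60.0
[ 0.53  0.73 -0.74  1.88  0.68  0.8   1.3 ] [546.  -64.3 148.5] [-3.141e+00  1.000e-03 -2.837e+00] [-2.4  1.   6. ] T [0.158 0.574 0.064] 38.17994136103851 60.0239896774292
clock: 9.25
eef_pos: [545.9, -64.1, 148.0]
tool_rot: [3.141, 0.001, -3.137]
force: [-2.2, 0.5, 5.3]
width: 38.3
gripper_force: 60.0
[ 0.49  0.71 -0.66  1.89  0.61  0.76  1.06] [545.9 -64.1 148. ] [ 3.141e+00  1.000e-03 -3.137e+00] [-2.2  0.5  5.3] T [0.314 0.549 0.055] 38.28785892798844 59.99632000923157
```

```bash
for i in 1; do python3 -m creep '[{"jaw":-1,"xyz":[0,0,0.24],"angular":[0,0,0.15]}]' >/dev/null; python3 st.py; python3 -m creep '[{"jaw":-1,"xyz":[0,0,0.24],"angular":[0,0,0.15]}]' >/dev/null; python3 st.py; python3 -m creep '[{"jaw":-1,"xyz":[0,0,0.24],"angular":[0,0,0.15]}]' >/dev/null; python3 st.py; python3 -m creep '[{"jaw":-1,"xyz":[0,0,0.24],"angular":[0,0,0.15]}]' >/dev/null; python3 st.py; done
```

```text
[ 0.46  0.7  -0.62  1.89  0.58  0.74  0.94] [545.9 -64.  147.8] [3.141e+00 1.000e-03 2.996e+00] [-2.5  1.9  6.1] T [0.309 0.54  0.112] 38.047308945875436 59.955278635025024
[ 0.44  0.69 -0.58  1.89  0.54  0.73  0.82] [546.  -63.9 147.5] [3.141e+00 1.000e-03 2.847e+00] [-2.7  1.3  6.1] T [0.354 0.556 0.092] 37.92693474010822 59.93678390979767
[ 0.41  0.68 -0.54  1.89  0.51  0.71  0.71] [546.  -63.8 147.3] [3.141 0.    2.697] [-2.7  0.6  6.3] T [0.347 0.56  0.085] 37.83568010510163 59.932976961135864
[ 0.39  0.67 -0.49  1.89  0.47  0.7   0.59] [546.  -63.7 147. ] [3.14  0.    2.547] [-1.8  1.3  5.3] T [0.401 0.437 0.092] 38.09243453322097 59.89924728870392
```

```bash
python3 -m creep '[{"jaw":-1,"xyz":[0,0,0.24],"angular":[0,0,0.15]}]' >/dev/null; python3 st.py; python3 -m creep '[{"jaw":-1,"xyz":[0,0,0.24],"angular":[0,0,0.15]}]' >/dev/null; python3 st.py; python3 -m creep '[{"jaw":-1,"xyz":[0,0,0.24],"angular":[0,0,0.15]}]' >/dev/null; python3 st.py; python3 -m creep '[{"jaw":-1,"xyz":[0,0,0.24],"angular":[0,0,0.15]}]' >/dev/null; python3 st.py; python3 -m creep '[{"jaw":-1,"xyz":[0,0,0.24],"angular":[0,0,0.15]}]' >/dev/null; python3 st.py
```

```text
[ 0.36  0.66 -0.45  1.89  0.44  0.69  0.47] [546.1 -63.7 146.8] [3.14  0.    2.397] [-1.   1.9  5.3] T [0.445 0.46  0.131] 38.417632137477234 59.8812997341156
[ 0.33  0.66 -0.41  1.89  0.4   0.68  0.36] [546.2 -63.6 146.6] [ 3.14  -0.     2.247] [-1.8  1.8  6.4] T [0.466 0.485 0.101] 38.12955628646087 60.004207491874695
[ 0.31  0.65 -0.37  1.89  0.36  0.66  0.25] [546.3 -63.6 146.4] [ 3.14  -0.     2.097] [-1.2  2.2  6.7] T [0.464 0.435 0.198] 38.404261274410906 60.040560364723206
[ 0.28  0.64 -0.33  1.89  0.32  0.65  0.14] [546.4 -63.5 146.3] [ 3.14  -0.     1.948] [-2.2  1.8  6.6] T [0.485 0.382 0.209] 37.998884849126036 60.07753014564514
[ 0.25  0.64 -0.28  1.89  0.28  0.65  0.02] [546.4 -63.5 146.1] [ 3.140e+00 -1.000e-03  1.798e+00] [-2.6  2.   7.7] T [0.442 0.45  0.294] 38.08794944303291 60.1214200258255
```

Run:
```python
from h import *
for c in ['side','scene']:
    im,d=viewer.get_image(c);P=cloud(c,d).reshape(-1,3)
    q=P[(abs(P[:,0]-548)<20)&(abs(P[:,1]-25)<25)]; q=q[(q[:,2]>110)&(q[:,2]<130)]
    for a in (5,15,25,35,45):
        k=q[abs(q[:,1]-a)<5]; print(c,a,len(k),np.percentile(k[:,2],[50,90]).round(1) if len(k) else '')
z=np.load('side0.npz');P=z['P'].reshape(-1,3);q=P[(abs(P[:,0]-548)<20)&(abs(P[:,1]-25)<25)&(P[:,2]>110)&(P[:,2]<130)]
print('start',[np.percentile(q[abs(q[:,1]-a)<5][:,2],[50,90]).round(1) for a in (5,15,25,35,45)])
```

```text
side 5 46 [118.3 120.1]
side 15 56 [118.8 120.4]
side 25 53 [119.2 120.3]
side 35 49 [119.6 120.9]
side 45 47 [119.8 121.1]
scene 5 60 [119.2 121.3]
scene 15 62 [119.4 121.8]
scene 25 63 [119.6 122.2]
scene 35 51 [120.6 122.8]
scene 45 47 [121.2 123.2]
start [array([121.2, 122.3]), array([121.5, 122.8]), array([121.5, 122.9]), array([121.7, 123.1]), array([122.4, 123.6])]
```

Torque rose from about 0.1 to 0.29 N m over the last 0.45 rad, so firm contact has begun with the lever upright. Release and go to the lever.

```bash
python3 -m creep '[{"jaw":1,"xyz":[0,0,0],"angular":[0,0,0]},{"jaw":1,"xyz":[0,0,0],"angular":[0,0,0]},{"jaw":1,"xyz":[0,0,0],"angular":[0,0,0]},{"jaw":1,"xyz":[0,0,-30],"angular":[0,0,0]},{"jaw":1,"xyz":[0,0,-70],"angular":[0,0,0.1]},{"jaw":1,"xyz":[0,0,-120],"angular":[0,0,0.28]},{"jaw":-1,"xyz":[0,0,-125],"angular":[0,0,0.46]},{"jaw":-1,"xyz":[0,0,-125],"angular":[0,0,0.64]},{"jaw":-1,"xyz":[0,0,-125],"angular":[0,0,0.82]},{"jaw":-1,"xyz":[0,0,-125],"angular":[0,0,1.0]},{"jaw":-1,"xyz":[0,0,-125],"angular":[0,0,1.18]},{"jaw":-1,"xyz":[0,0,-125],"angular":[0,0,1.36]}]'; python3 st.py
```

```text
clock: 11.98
eef_pos: [545.8, -64.9, 269.6]
tool_rot: [-3.141, 0.0, 0.435]
force: [-0.1, -0.1, -0.1]
width: 0.1
gripper_force: 0.0
[ 0.05  0.46  0.03  1.78 -0.02  0.9  -1.05] [545.8 -64.9 269.6] [-3.141  0.     0.435] [-0.1 -0.1 -0.1] T [-0.008  0.033  0.017] 0.05548201907618759 0.0
```

```bash
python3 -m creep '[{"jaw":-1,"xyz":[-30,-40,0],"angular":[0,0,0.15]},{"jaw":-1,"xyz":[0,-100,0],"angular":[0,0,0.3]},{"jaw":-1,"xyz":[25.5,-152.4,0],"angular":[0,0,0.435]},{"jaw":-1,"xyz":[25.5,-152.4,0],"angular":[0,0,0.435]},{"jaw":-1,"xyz":[25.5,-152.4,36],"angular":[0,0,0.435]},{"jaw":-1,"xyz":[25.5,-152.4,36],"angular":[0,0,0.435]}]'; python3 st.py
```

```text
clock: 12.72
eef_pos: [502.2, 82.9, 231.9]
tool_rot: [3.14, 0.005, 0.006]
force: [0.1, -0.9, 1.0]
width: 0.0
gripper_force: 0.0
[-0.3   0.46  0.11  1.92 -0.07  0.77 -1.71] [502.2  82.9 231.9] [3.14  0.005 0.006] [ 0.1 -0.9  1. ] T [ 0.    -0.027  0.008] 0.046031546150905295 0.0
```

```bash
python3 -m creep '[{"jaw":-1,"xyz":[12,0,0],"angular":[0,0,0]},{"jaw":-1,"xyz":[20,0,0],"angular":[0,0,0]},{"jaw":-1,"xyz":[24,0,0],"angular":[0,0,0]},{"jaw":-1,"xyz":[24,0,0],"angular":[0,0,0]}]'>/dev/null; python3 st.py;  python3 -m creep '[{"jaw":-1,"xyz":[5,0,0],"angular":[0,0,0]},{"jaw":-1,"xyz":[9.5,0,0],"angular":[0,0,0]},{"jaw":-1,"xyz":[9.5,0,0],"angular":[0,0,0]}]'>/dev/null; python3 st.py; python3 -m creep '[{"jaw":-1,"xyz":[6,0,0],"angular":[0,0,0]},{"jaw":-1,"xyz":[11.5,0,0.7],"angular":[0,0,0]},{"jaw":-1,"xyz":[11.5,0,0.7],"angular":[0,0,0]}]'>/dev/null; python3 st.py; python3 -m creep '[{"jaw":-1,"xyz":[6,0,1.4],"angular":[0,0,0]},{"jaw":-1,"xyz":[9,0,2],"angular":[0,0,0]},{"jaw":-1,"xyz":[9,0,2],"angular":[0,0,0]}]'>/dev/null; python3 st.py
```

```text
[-0.29  0.49  0.11  1.86 -0.07  0.8  -1.7 ] [528.5  83.9 234. ] [-3.141e+00 -1.000e-03  5.000e-03] [-0.5 -0.1  0.5] T [0.064 0.003 0.003] -0.027272033816327205 0.0
[-0.28  0.5   0.11  1.84 -0.07  0.81 -1.7 ] [536.7  83.9 233.6] [3.141e+00 2.000e-03 6.000e-03] [-4.5 -0.4  3.3] T [-0.205  0.934 -0.029] -0.169665985086628 2.356716664507985
[-0.28  0.52  0.11  1.81 -0.08  0.82 -1.69] [548.5  83.8 233. ] [3.141e+00 1.000e-03 6.000e-03] [-4.6 -0.8  3.8] T [-0.353  0.941  0.025] 0.2974844249268059 2.522782813757658
[-0.27  0.53  0.11  1.79 -0.08  0.83 -1.69] [557.8  83.8 231.1] [3.141 0.    0.006] [-4.8 -1.7  4.6] T [-0.398  0.922  0.01 ] 0.10647172074261384 2.72348846308887
```

```bash
python3 -m creep '[{"jaw":-1,"xyz":[7,0,2.4],"angular":[0,0,0]},{"jaw":-1,"xyz":[13.4,0,5.4],"angular":[0,0,0]},{"jaw":-1,"xyz":[13.4,0,5.4],"angular":[0,0,0]}]'>/dev/null; python3 st.py;  python3 -m creep '[{"jaw":-1,"xyz":[6.8,0,3.8],"angular":[0,0,0]},{"jaw":-1,"xyz":[13.3,0,8.4],"angular":[0,0,0]},{"jaw":-1,"xyz":[13.3,0,8.4],"angular":[0,0,0]}]'>/dev/null; python3 st.py
python3 - <<'E'
from h import *
im,d=viewer.get_image('side');cv2.imwrite('pics/s2.png',cv2.resize(im[100:260,220:440],None,fx=3,fy=3)[...,::-1])
E
```

```text
[-0.27  0.56  0.11  1.75 -0.08  0.84 -1.68] [572.4  84.6 225.3] [-3.141e+00 -2.000e-03  6.000e-03] [-0.6  0.   1.8] T [-0.035  0.233 -0.014] -0.1696849312810423 0.6210313498741016
[-0.26  0.58  0.11  1.73 -0.08  0.84 -1.68] [585.7  84.6 216.7] [-3.141e+00 -1.000e-03  6.000e-03] [-0.4  0.2 -0. ] T [ 0.014  0.121 -0.016] -0.009702451968677939 0.2604594931472093
```

View pics/s2.png

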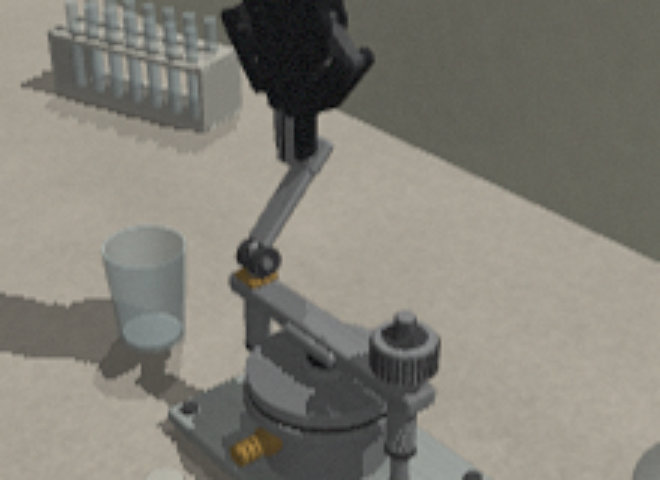

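```bash
cat > lev.py <<'E'
from h import *
for c in ['side','scene']:
    im,d=viewer.get_image(c);P=cloud(c,d)
    for r in silhouettes(c,'lever')[:1]:
        q=P[r['pixels']&(d>0)];q=q[(np.hypot(q[:,0]-548,q[:,2]-137)>20)&(np.hypot(q[:,0]-548,q[:,2]-137)<100)&(abs(q[:,1]-84)<9)]
        v=np.linalg.svd(q-q.mean(0),full_matrices=0)[2][0];v*=np.sign(v[2]);m=q.mean(0)
        print(c,round(r['score'],2),len(q),m.round(1),'angle',np.arctan2(v[2],v[0]),np.arctan2(m[2]-137,m[0]-548))
E
python3 lev.py; python3 st.py
```

```text
side 0.69 226 [576.8  81.9 177.8] angle 0.8232641374845333 0.9561931929300559
[-0.26  0.58  0.11  1.73 -0.08  0.84 -1.68] [584.9  84.5 217.2] [-3.141 -0.     0.006] [-0.5  0.2  0.8] T [ 0.018  0.113 -0.016] 0.10192462867146049 0.4312025391982388
```

```bash
python3 -m creep '[{"jaw":-1,"xyz":[3,0,2.6],"angular":[0,0,0]}]'>/dev/null; python3 st.py;  python3 -m creep '[{"jaw":-1,"xyz":[2.8,0,2.6],"angular":[0,0,0]}]'>/dev/null; python3 st.py;python3 -m creep '[{"jaw":-1,"xyz":[2.7,0,2.8],"angular":[0,0,0]}]'>/dev/null; python3 st.py
```

```text
[-0.26  0.59  0.11  1.72 -0.08  0.84 -1.68] [587.5  84.4 215. ] [-3.141  0.     0.006] [-2.2  0.2  3. ] T [-0.004  0.422 -0.051] -0.11305725294175778 2.013529347750591
[-0.26  0.6   0.11  1.72 -0.08  0.83 -1.68] [590.7  84.4 212.2] [-3.142 -0.     0.006] [-2.5  0.4  4.1] T [-0.037  0.379 -0.008] -0.15741471966122436 1.9355765834916383
[-0.26  0.6   0.11  1.71 -0.08  0.83 -1.68] [593.5  84.4 209.2] [ 3.142 -0.     0.006] [-1.4  0.1  2.4] T [-0.054  0.354  0.032] 0.33026233250901926 1.7462831363081932
```

Side view: the lever is at about 0.8 rad under the fingertip and following it; glassware untouched. I back up to about 1.1 and push again with readings in motion, to measure the resistance around its peak.

```bash
python3 -m creep '[{"jaw":-1,"xyz":[-14,0,-10.5],"angular":[0,0,0]},{"jaw":-1,"xyz":[-29,0,-19.6],"angular":[0,0,0]},{"jaw":-1,"xyz":[-29,0,-19.6],"angular":[0,0,0]},{"jaw":-1,"xyz":[-29,0,-19.6],"angular":[0,0,0]}]'>/dev/null; python3 st.py; python3 lev.py
python3 -m creep '[{"jaw":-1,"xyz":[7.1,0,3.2],"angular":[0,0,0]}]'>/dev/null; python3 st.py;  python3 -m creep '[{"jaw":-1,"xyz":[6.8,0,3.8],"angular":[0,0,0]}]'>/dev/null; python3 st.py;python3 -m creep '[{"jaw":-1,"xyz":[6.5,0,4.6],"angular":[0,0,0]}]'>/dev/null; python3 st.py;python3 -m creep '[{"jaw":-1,"xyz":[5.8,0,5.2],"angular":[0,0,0]}]'>/dev/null; python3 st.py;python3 -m creep '[{"jaw":-1,"xyz":[5.4,0,5.6],"angular":[0,0,0]}]'>/dev/null; python3 st.py
```

```text
[-0.27  0.54  0.11  1.77 -0.08  0.83 -1.69] [564.4  84.4 229.3] [-3.141e+00 -1.000e-03  6.000e-03] [-0.4 -0.6  0.5] T [0.077 0.002 0.049] 0.3931777918943302 0.0
side 0.95 275 [576.4  82.8 185.5] angle 0.9320996720718131 1.0402888050687806
scene 0.65 172 [576.2  83.9 196.2] angle 1.1453098797846624 1.126384007345711
[-0.27  0.55  0.11  1.76 -0.08  0.84 -1.68] [570.5  84.2 225.6] [3.141e+00 2.000e-03 6.000e-03] [-3.7 -0.2  3.4] T [-0.074  0.818 -0.003] 0.14326700503306528 2.5634287018328905
[-0.26  0.57  0.11  1.74 -0.08  0.84 -1.68] [578.4  84.1 221.6] [3.141e+00 1.000e-03 6.000e-03] [-3.5 -1.   3. ] T [-0.163  0.648  0.006] 0.13703368893564105 2.335989587008953
[-0.26  0.58  0.11  1.73 -0.08  0.84 -1.68] [585.3  84.2 216.9] [ 3.141 -0.     0.006] [-2.5 -0.5  3.5] T [-0.12   0.582  0.005] 0.1144306175539353 2.1170380781404674
[-0.26  0.6   0.11  1.71 -0.08  0.83 -1.68] [591.4  84.3 211.7] [ 3.142e+00 -1.000e-03  6.000e-03] [-2.5 -0.4  2.8] T [-0.068  0.408  0.025] -0.43897222869343844 2.0037092501297593
[-0.26  0.61  0.11  1.71 -0.08  0.83 -1.67] [596.6  84.6 206. ] [-3.141e+00 -1.000e-03  6.000e-03] [-2.5 -0.2  3.3] T [-0.009  0.399 -0.031] 0.09628331670495831 1.7540429066866636
```

```bash
python3 -m creep '[{"jaw":-1,"xyz":[-20,0,-14],"angular":[0,0,0]},{"jaw":-1,"xyz":[-40,0,-24],"angular":[0,0,0]},{"jaw":-1,"xyz":[-60,0,-28],"angular":[0,0,0]},{"jaw":-1,"xyz":[-90,0,-28],"angular":[0,0,0]},{"jaw":-1,"xyz":[-90,0,-28],"angular":[0,0,0]},{"jaw":-1,"xyz":[-90,0,-28],"angular":[0,0,0]}]'>/dev/null; python3 st.py; python3 lev.py;  python3 - <<'E'
from h import *
im,d=viewer.get_image('side');cv2.imwrite('pics/s3.png',cv2.resize(im[100:260,220:440],None,fx=3,fy=3)[...,::-1])
E
```

```text
[-0.3   0.46  0.11  1.92 -0.07  0.77 -1.71] [507.2  84.1 234.5] [-3.141e+00 -2.000e-03  6.000e-03] [-0.7  1.1 -0.7] T [-0.026  0.01   0.068] 0.02293282152059851 0.0
side 0.8 262 [587.8  82.9 175.6] angle 0.6414509928037551 0.7689414777671438
```

View pics/s3.png

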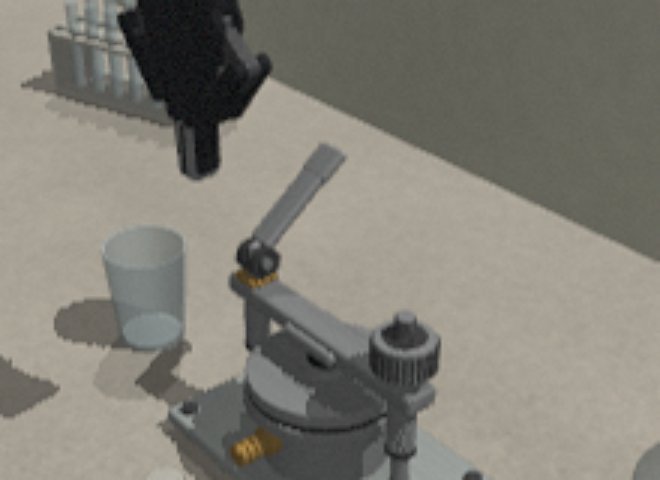

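Side view: the lever stays at about 0.7 rad when released and doesn't spring back, so the clamp may still be on the loose side. The nut's torque is a direct gauge of clamp load, so I go back to the nut and check it.

```bash
python3 -m creep '[{"jaw":0,"xyz":[0,10,-30],"angular":[0,0,-0.15]},{"jaw":1,"xyz":[10,50,-35],"angular":[0,0,-0.33]},{"jaw":1,"xyz":[25,100,-35],"angular":[0,0,-0.51]},{"jaw":1,"xyz":[39,148.5,-35],"angular":[0,0,-0.69]},{"jaw":1,"xyz":[39,148.5,-35],"angular":[0,0,-0.87]},{"jaw":1,"xyz":[39,148.5,-35],"angular":[0,0,-1.05]},{"jaw":1,"xyz":[39,148.5,-35],"angular":[0,0,-1.23]},{"jaw":1,"xyz":[39,148.5,-35],"angular":[0,0,-1.41]},{"jaw":1,"xyz":[39,148.5,-35],"angular":[0,0,-1.5]},{"jaw":1,"xyz":[39,148.5,-35],"angular":[0,0,-1.5]}]'>/dev/null; python3 st.py
python3 - <<'E'
from h import *
def top(P,n):
    r=np.hypot(P[:,0]-546.5,P[:,1]+65)
    t=P[(r<6)&(P[:,2]>160)&(P[:,2]<172)][:,2];a=P[(r>9)&(r<17)&(P[:,2]>145)&(P[:,2]<162)][:,2]
    print(n,len(t),np.median(t).round(1),len(a),np.median(a).round(1),np.percentile(a,80).round(1))
for c in ['side','scene']: top(np.load(c+'0.npz')['P'].reshape(-1,3),c+' start')
for c in ['side','scene','wrist']:
    im,d=viewer.get_image(c); top(cloud(c,d).reshape(-1,3),c+' now')
E
```

```text
[ 0.25  0.47 -0.26  1.77  0.15  0.92 -0.15] [545.8 -64.6 269.2] [-3.142 -0.     1.504] [ 0.2 -0.1  0.1] T [0.001 0.023 0.052] 85.67283694915908 0.0
side start 37 166.1 102 155.3 156.0
scene start 25 166.3 85 156.7 157.5
side now 31 165.8 109 151.7 152.5
scene now 21 167.2 90 152.6 153.7
wrist now 151 166.3 848 151.5 152.1
```

```bash
python3 -m creep '[{"jaw":1,"xyz":[0,-0.5,45],"angular":[0,0,0]},{"jaw":1,"xyz":[0,-0.5,90],"angular":[0,0,0]},{"jaw":1,"xyz":[0,-0.5,115],"angular":[0,0,0]},{"jaw":1,"xyz":[0,-0.5,123],"angular":[0,0,0]},{"jaw":1,"xyz":[0,-0.5,123],"angular":[0,0,0]},{"jaw":-0.2,"xyz":[0,-0.5,123],"angular":[0,0,0]},{"jaw":-1,"xyz":[0,-0.5,123],"angular":[0,0,0]},{"jaw":-1,"xyz":[0,-0.5,123],"angular":[0,0,0]},{"jaw":-1,"xyz":[0,-0.5,123],"angular":[0,0,0]},{"jaw":-1,"xyz":[0,-0.5,123],"angular":[0,0,0]}]'>/dev/null; python3 st.py; python3 -m creep '[{"jaw":-1,"xyz":[0,0,0.1],"angular":[0,0,0.07]}]'>/dev/null; python3 st.py; python3 -m creep '[{"jaw":-1,"xyz":[0,0,0.1],"angular":[0,0,0.07]}]'>/dev/null; python3 st.py; python3 -m creep '[{"jaw":-1,"xyz":[0,0,0.1],"angular":[0,0,0.07]}]'>/dev/null; python3 st.py
```

```text
[ 0.21  0.63 -0.22  1.89  0.22  0.64 -0.21] [546.6 -64.5 147.8] [3.138 0.    1.506] [ 0.5 -0.8  5.4] T [ 0.006  0.01  -0.025] 38.35065311609155 59.778000712394714
[ 0.2   0.63 -0.2   1.89  0.2   0.63 -0.26] [546.5 -64.4 147.7] [ 3.138 -0.     1.435] [ 0.2 -0.1  4.9] T [ 0.014 -0.005  0.306] 38.225707391799894 59.78710055351257
[ 0.18  0.63 -0.18  1.9   0.18  0.63 -0.31] [546.5 -64.4 147.6] [ 3.138 -0.     1.365] [-0.4 -0.8  6.4] T [0.004 0.036 0.345] 37.91600592641324 59.77843523025513
[ 0.17  0.63 -0.16  1.9   0.16  0.63 -0.36] [546.5 -64.4 147.5] [ 3.138 -0.     1.295] [ 0.2 -1.2  6.1] T [-0.012  0.097  0.336] 38.66062559067947 59.789618253707886
```

```bash
python3 -m creep '[{"jaw":-1,"xyz":[0,0,0.24],"angular":[0,0,0.15]}]'>/dev/null; python3 st.py; python3 -m creep '[{"jaw":-1,"xyz":[0,0,0.24],"angular":[0,0,0.15]}]'>/dev/null; python3 st.py; python3 -m creep '[{"jaw":-1,"xyz":[0,0,0.24],"angular":[0,0,0.15]}]'>/dev/null; python3 st.py; python3 -m creep '[{"jaw":-1,"xyz":[0,0,0.24],"angular":[0,0,0.15]}]'>/dev/null; python3 st.py; python3 lev.py
```

```text
[ 0.14  0.63 -0.11  1.9   0.11  0.62 -0.47] [546.5 -64.5 147.3] [ 3.139e+00 -1.000e-03  1.143e+00] [-0.5 -0.5  5.1] T [0.046 0.158 0.368] 37.954400436891035 59.794392585754395
[ 0.11  0.63 -0.07  1.9   0.07  0.62 -0.58] [546.4 -64.4 147.1] [ 3.139e+00 -1.000e-03  9.920e-01] [ 0.1 -0.9  5. ] T [0.096 0.156 0.433] 38.372683811619964 59.77634847164154
[ 0.08  0.63 -0.03  1.9   0.03  0.61 -0.69] [546.4 -64.3 146.8] [ 3.139e+00 -2.000e-03  8.420e-01] [ 0.2 -0.5  6.1] T [0.144 0.192 0.429] 38.13015540628309 59.832335114479065
[ 0.06  0.63  0.01  1.9  -0.02  0.61 -0.8 ] [546.4 -64.3 146.6] [ 3.139e+00 -2.000e-03  6.920e-01] [ 0.  -1.1  7.3] T [0.215 0.247 0.449] 38.40764636413622 59.88559305667877
side 0.65 198 [524.2  81.4 191.6] angle 1.9005260198690024 1.9812606621662046
scene 0.77 315 [527.3  84.1 191.4] angle 1.9630584814249223 1.9346163858932734
```

The lever has sprung back to about 1.93 rad while I was tightening at 3.06 rad total. So the clamp did hold load, and the earlier setting (about 2.3 rad) was near right. Backing the nut off to about 2.4 rad total, then releasing.

```bash
python3 -m creep '[{"jaw":-1,"xyz":[0,0,-0.24],"angular":[0,0,-0.15]},{"jaw":-1,"xyz":[0,0,-0.48],"angular":[0,0,-0.3]},{"jaw":-1,"xyz":[0,0,-0.72],"angular":[0,0,-0.45]},{"jaw":-1,"xyz":[0,0,-1.06],"angular":[0,0,-0.66]}]'>/dev/null; python3 st.py; python3 -m creep '[{"jaw":-1,"xyz":[0,0,0],"angular":[0,0,0]},{"jaw":1,"xyz":[0,0,0],"angular":[0,0,0]},{"jaw":1,"xyz":[0,0,0],"angular":[0,0,0]},{"jaw":1,"xyz":[0,0,0],"angular":[0,0,0]},{"jaw":1,"xyz":[0,0,-40],"angular":[0,0,0]},{"jaw":1,"xyz":[0,0,-80],"angular":[0,0,0.15]},{"jaw":-1,"xyz":[0,0,-122],"angular":[0,0,0.33]},{"jaw":-1,"xyz":[0,0,-122],"angular":[0,0,0.51]},{"jaw":-1,"xyz":[0,0,-122],"angular":[0,0,0.69]},{"jaw":-1,"xyz":[0,0,-122],"angular":[0,0,0.87]},{"jaw":-1,"xyz":[0,0,-122],"angular":[0,0,1.05]},{"jaw":-1,"xyz":[0,0,-122],"angular":[0,0,1.2]}]'>/dev/null; python3 st.py; python3 lev.py
```

```text
[ 0.18  0.63 -0.17  1.9   0.17  0.63 -0.33] [546.5 -64.3 147.4] [ 3.138e+00 -1.000e-03  1.339e+00] [1.5 0.6 2. ] T [ 0.037 -0.127 -0.104] 37.90588925709476 59.85092282295227
[-0.02  0.46  0.13  1.78 -0.07  0.9  -1.3 ] [544.9 -64.1 268. ] [-3.141e+00  1.000e-03  1.280e-01] [-0.1 -0.3 -0. ] T [ 0.042 -0.037  0.013] -0.09825114110474625 0.0
side 0.67 189 [520.   81.4 189.6] angle 1.9832617142172786 2.0601783194802725
scene 0.78 322 [525.9  84.  190.3] angle 1.9995230745316648 1.964349545587257
```

```bash
python3 -m creep '[{"jaw":-1,"xyz":[-25,-60,0],"angular":[0,0,0.06]},{"jaw":-1,"xyz":[-45,-115,0],"angular":[0,0,0.128]},{"jaw":-1,"xyz":[-50.5,-155.8,0],"angular":[0,0,0.128]},{"jaw":-1,"xyz":[-50.5,-155.8,20],"angular":[0,0,0.128]},{"jaw":-1,"xyz":[-50.5,-155.8,38],"angular":[0,0,0.128]},{"jaw":-1,"xyz":[-50.5,-155.8,38],"angular":[0,0,0.128]}]'>/dev/null; python3 st.py
```

```text
[-0.33  0.42  0.14  2.   -0.08  0.73 -1.71] [473.5  83.3 229.4] [3.141e+00 3.000e-03 7.000e-03] [ 0.1 -0.1  0.1] T [ 0.017  0.049 -0.016] -0.003417583661779149 0.0
```

```bash
python3 -m creep '[{"jaw":-1,"xyz":[8,0,0],"angular":[0,0,0]},{"jaw":-1,"xyz":[15,0,0],"angular":[0,0,0]}]'>/dev/null; python3 st.py|cut -c50-; m(){ :; }; python3 -m creep '[{"jaw":-1,"xyz":[7,0,0],"angular":[0,0,0]}]'>/dev/null; python3 st.py|cut -c50-; python3 -m creep '[{"jaw":-1,"xyz":[7,0,0],"angular":[0,0,0]}]'>/dev/null; python3 st.py|cut -c50-; python3 -m creep '[{"jaw":-1,"xyz":[7,0,0],"angular":[0,0,0]}]'>/dev/null; python3 st.py|cut -c50-; python3 -m creep '[{"jaw":-1,"xyz":[7,0,0],"angular":[0,0,0]}]'>/dev/null; python3 st.py|cut -c50-; python3 -m creep '[{"jaw":-1,"xyz":[7,0,0],"angular":[0,0,0]}]'>/dev/null; python3 st.py|cut -c50-; python3 -m creep '[{"jaw":-1,"xyz":[7,0,0],"angular":[0,0,0]}]'>/dev/null; python3 st.py|cut -c50-; python3 -m creep '[{"jaw":-1,"xyz":[6,0,0],"angular":[0,0,0]}]'>/dev/null; python3 st.py|cut -c50-; python3 -m creep '[{"jaw":-1,"xyz":[11,0,1]
,"angular":[0,0,0]}]'>/dev/null; python3 st.py|cut -c50-
```

```text
8  83.4 231. ] [-3.141e+00 -2.000e-03  5.000e-03] [-0.2 -0.3 -0.1] T [-0.019 -0.029  0.015] 0.10752675814065409 0.0
3  83.4 230.6] [-3.142e+00  2.000e-03  5.000e-03] [-4.6  0.   3.2] T [-0.024  0.981 -0.05 ] 0.008965920768851315 2.226247927173972
6  83.4 230.2] [3.141e+00 3.000e-03 5.000e-03] [-4.9  0.5  3. ] T [-0.103  0.847 -0.046] 0.06492014284307165 2.2524889768101275
   83.5 230.2] [3.141e+00 2.000e-03 5.000e-03] [-4.9  0.3  3.3] T [-0.077  0.945 -0.041] -0.23491663487647874 2.282859325641766
4  83.5 230.2] [3.141e+00 1.000e-03 5.000e-03] [-4.2 -0.1  3.6] T [-0.059  0.887  0.   ] 0.1694805058468822 2.3349936614977196
5  83.5 230.2] [3.141e+00 1.000e-03 5.000e-03] [-4.1  0.5  2.8] T [-0.155  0.908 -0.021] 0.28171934266060583 2.367686630022945
4  83.5 230.2] [3.141e+00 1.000e-03 5.000e-03] [-5.2  0.2  4.5] T [-0.156  1.155 -0.037] -0.21069379754776094 2.795679087521421
1  83.5 230.1] [3.141e+00 2.000e-03 5.000e-03] [-7.6 -0.9  7.1] T [-0.231  1.568 -0.042] 0.23089529418331203 4.037069398909807
6  83.5 229.3] [3.141e+00 3.000e-03 5.000e-03] [-8.  -1.8  7.1] T [-0.301  1.799 -0.074] 0.07461595750365047 4.9420961561637
```

Resistance rises above the drag (from about 4.5 to 7.6 N) at 1.6–1.53 rad, right at upright. Close it now.

```bash
python3 -m creep '[{"jaw":-1,"xyz":[10.8,0,2.6],"angular":[0,0,0]}]'>/dev/null; python3 st.py|cut -c40-; python3 -m creep '[{"jaw":-1,"xyz":[10.4,0,4.2],"angular":[0,0,0]}]'>/dev/null; python3 st.py|cut -c40-; python3 -m creep '[{"jaw":-1,"xyz":[9.5,0,5.7],"angular":[0,0,0]}]'>/dev/null; python3 st.py|cut -c40-; python3 -m creep '[{"jaw":-1,"xyz":[8.6,0,7.1],"angular":[0,0,0]}]'>/dev/null; python3 st.py|cut -c40-; python3 -m creep '[{"jaw":-1,"xyz":[7.5,0,8.3],"angular":[0,0,0]}]'>/dev/null; python3 st.py|cut -c40-; python3 -m creep '[{"jaw":-1,"xyz":[6.2,0,9.3],"angular":[0,0,0]}]'>/dev/null; python3 st.py|cut -c40-; python3 -m creep '[{"jaw":-1,"xyz":[4.6,0,10.1],"angular":[0,0,0]}]'>/dev/null; python3 st.py|cut -c40-
```

```text
.67] [559.1  83.3 227.1] [3.141e+00 1.000e-03 5.000e-03] [-7.  -1.9  7.1] T [-0.292  1.545 -0.048] 0.17627231247163877 4.986653028458932
.67] [570.   83.6 223. ] [ 3.142 -0.     0.005] [-5.5  0.5  3.9] T [-0.155  1.04  -0.025] 0.02236930637002965 3.2296232040971518
.67] [580.1  84.1 217. ] [-3.141e+00 -1.000e-03  5.000e-03] [-4.1  1.   4.4] T [ 0.077  0.978 -0.043] 0.09313235751577313 3.1004238640889525
.66] [589.   84.2 209.7] [-3.141e+00 -2.000e-03  5.000e-03] [-2.5  0.6  3.1] T [ 0.09   0.621 -0.013] -0.05432125217749411 2.484563193283975
.66] [596.7  84.  201.3] [-3.142e+00 -2.000e-03  5.000e-03] [-2.6 -0.2  6.4] T [-0.019  0.642 -0.021] -0.04141947348684918 3.1802190095186234
.66] [603.2  84.  192. ] [ 3.142e+00 -3.000e-03  5.000e-03] [-2.3 -0.6  3.4] T [-0.065  0.391  0.073] 0.009135821519702015 2.456262663728097
.65] [607.9  83.9 181.7] [ 3.142e+00 -3.000e-03  5.000e-03] [0.1 0.7 2.2] T [-0.069  0.127 -0.005] -0.09178479737710236 1.402065968286479
```

```bash
python3 -m creep '[{"jaw":-1,"xyz":[3.1,0,10.7],"angular":[0,0,0]}]'>/dev/null; python3 st.py|cut -c40-; python3 -m creep '[{"jaw":-1,"xyz":[1,0,4],"angular":[0,0,0]},{"jaw":-1,"xyz":[1.2,0,7.4],"angular":[0,0,0]},{"jaw":-1,"xyz":[1.2,0,7.4],"angular":[0,0,0]}]'>/dev/null; python3 st.py|cut -c40-; python3 lev.py
```

```text
.65] [610.4  84.1 170.6] [ 3.142e+00 -2.000e-03  5.000e-03] [-0.7 -0.1  1.6] T [-0.033 -0.005  0.022] 0.010606992321046569 0.9710686195103335
.65] [610.6  84.1 165. ] [-3.141e+00 -1.000e-03  5.000e-03] [-2.6  0.2  8.5] T [-0.035  0.499 -0.072] 0.0829923159276518 4.110111039772164
side 0.63 134 [595.   81.2 144.9] angle 0.0014141640692493474 0.16621236300709813
scene 0.51 92 [630.4  83.9 146.2] angle 3.1122326389676545 0.11167847078652826
```

```bash
python3 -m creep '[{"jaw":-1,"xyz":[0,0,-15],"angular":[0,0,0]},{"jaw":-1,"xyz":[0,0,-60],"angular":[0,0,0]},{"jaw":-1,"xyz":[0,0,-110],"angular":[0,0,0]},{"jaw":-1,"xyz":[0,0,-110],"angular":[0,0,0]},{"jaw":-1,"xyz":[0,0,-110],"angular":[0,0,0]},{"jaw":-1,"xyz":[0,0,-110],"angular":[0,0,0]}]'; python3 lev.py;  python3 - <<'E'
from h import *
im,d=viewer.get_image('side');cv2.imwrite('pics/s4.png',cv2.resize(im[100:300,220:480],None,fx=3,fy=3)[...,::-1])
E
```

```text
clock: 28.3
eef_pos: [609.4, 84.1, 272.5]
tool_rot: [3.141, 0.003, 0.005]
force: [-0.8, 0.1, -0.9]
width: -0.3
gripper_force: 0.0
side 0.91 183 [600.5  82.  144.9] angle 0.013639792416918914 0.1486836809337598
scene 0.7 245 [605.8  83.9 146.4] angle 3.1366428880614468 0.16079287729578207
```

View pics/s4.png

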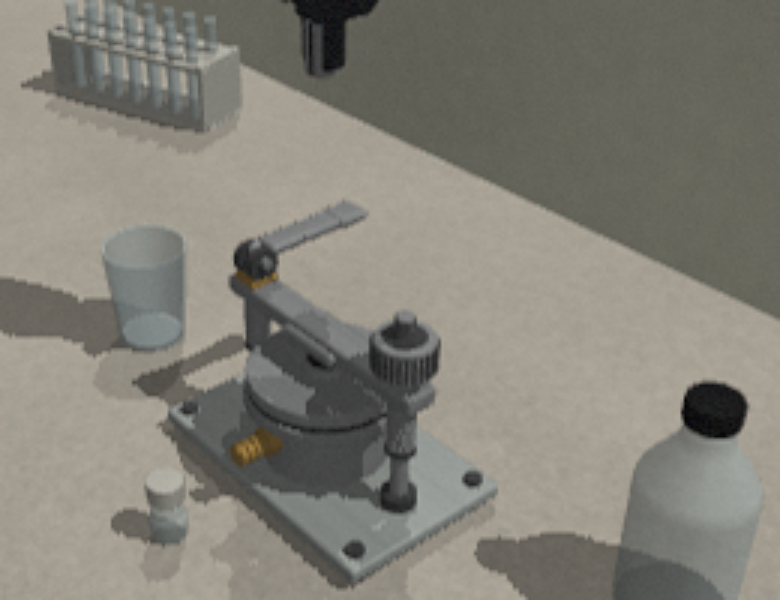

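Side view: the lever lies flat from the pin at (255,258) to (365,212) and the vial, beaker and bottle are in place. There is time for a quick check of the clamp load by the nut's torque.

```bash
python3 -m creep '[{"jaw":0,"xyz":[-20,50,0],"angular":[0,0,-0.15]},{"jaw":1,"xyz":[-40,100,0],"angular":[0,0,-0.33]},{"jaw":1,"xyz":[-63.3,148.3,0],"angular":[0,0,-0.51]},{"jaw":1,"xyz":[-63.3,148.3,0],"angular":[0,0,-0.69]},{"jaw":1,"xyz":[-63.3,148.3,0],"angular":[0,0,-0.87]},{"jaw":1,"xyz":[-63.3,148.3,0],"angular":[0,0,-1.05]},{"jaw":1,"xyz":[-63.3,148.3,0],"angular":[0,0,-1.23]},{"jaw":1,"xyz":[-63.3,148.3,0],"angular":[0,0,-1.41]},{"jaw":1,"xyz":[-63.3,148.3,30],"angular":[0,0,-1.5]},{"jaw":1,"xyz":[-63.3,148.3,70],"angular":[0,0,-1.5]},{"jaw":1,"xyz":[-63.3,148.3,100],"angular":[0,0,-1.5]},{"jaw":1,"xyz":[-63.3,148.3,100],"angular":[0,0,-1.5]}]'>/dev/null; python3 st.py
```

```text
[ 0.21  0.6  -0.22  1.87  0.19  0.7  -0.18] [546.1 -64.6 171.8] [-3.136 -0.     1.505] [-0.3  0.   0.5] T [-0.019 -0.003 -0.042] 85.0776512087817 0.0
```

```bash
python3 -m creep '[{"jaw":1,"xyz":[0,0,24],"angular":[0,0,0]},{"jaw":1,"xyz":[0,0,24],"angular":[0,0,0]},{"jaw":-0.2,"xyz":[0,0,24],"angular":[0,0,0]},{"jaw":-1,"xyz":[0,0,24],"angular":[0,0,0]},{"jaw":-1,"xyz":[0,0,24],"angular":[0,0,0]},{"jaw":-1,"xyz":[0,0,24],"angular":[0,0,0]},{"jaw":-1,"xyz":[0,0,24],"angular":[0,0,0]}]'>/dev/null; python3 st.py; python3 -m creep '[{"jaw":-1,"xyz":[0,0,0.05],"angular":[0,0,0.04]}]'>/dev/null; python3 st.py; python3 -m creep '[{"jaw":-1,"xyz":[0,0,0.05],"angular":[0,0,0.04]}]'>/dev/null; python3 st.py; python3 -m creep '[{"jaw":-1,"xyz":[0,0,0.05],"angular":[0,0,0.04]}]'>/dev/null; python3 st.py;  python3 lev.py
```

```text
[ 0.2   0.63 -0.21  1.89  0.2   0.65 -0.19] [546.8 -64.5 151. ] [-3.140e+00  1.000e-03  1.505e+00] [-5.1  0.5  8.7] T [0.104 0.775 0.067] 38.10340723420696 59.8549622297287
[ 0.2   0.63 -0.2   1.89  0.19  0.65 -0.22] [546.7 -64.6 151. ] [-3.140e+00  1.000e-03  1.467e+00] [-3.9  0.2  8.8] T [-0.088  0.926  1.178] 37.77004370873403 59.87490177154541
[ 0.19  0.63 -0.19  1.89  0.18  0.65 -0.25] [546.7 -64.7 150.9] [-3.140e+00  2.000e-03  1.428e+00] [-3.9 -0.5  8.8] T [-0.254  0.895  1.026] 38.0305633458789 59.92399334907532
[ 0.18  0.63 -0.17  1.89  0.17  0.64 -0.28] [546.7 -64.8 150.9] [-3.140e+00  2.000e-03  1.389e+00] [-5.1 -0.7  8.9] T [-0.236  0.963  1.101] 38.25654721913256 59.886943101882935lev.py:6: RuntimeWarning: Mean of empty slice.
  v=np.linalg.svd(q-q.mean(0),full_matrices=0)[2][0];v*=np.sign(v[2]);m=q.mean(0)
  ret = um.true_divide(
Traceback (most recent call last):
  File "lev.py", line 6, in <module>
    v=np.linalg.svd(q-q.mean(0),full_matrices=0)[2][0];v*=np.sign(v[2]);m=q.mean(0)
      ~~~~~~~~~~~~~~~~~~~~~~~~~~~~~~~~~~~~~~~~~~~~~^^^
IndexError: index 0 is out of bounds for axis 0 with size 0
```

Nut torque of about 1.05 N m suggests the clamp is near the upper limit, roughly 390 N. I back the nut off a little and re-read.

```bash
python3 -m creep '[{"jaw":-1,"xyz":[0,0,-0.16],"angular":[0,0,-0.1]},{"jaw":-1,"xyz":[0,0,-0.4],"angular":[0,0,-0.25]},{"jaw":-1,"xyz":[0,0,-0.64],"angular":[0,0,-0.4]}]'>/dev/null; python3 st.py;python3 -m creep '[{"jaw":-1,"xyz":[0,0,-0.16],"angular":[0,0,-0.1]}]'>/dev/null; python3 st.py; python3 -m creep '[{"jaw":-1,"xyz":[0,0,0.05],"angular":[0,0,0.04]}]'>/dev/null; python3 st.py; python3 -m creep '[{"jaw":-1,"xyz":[0,0,0.05],"angular":[0,0,0.04]}]'>/dev/null; python3 st.py; python3 -m creep '[{"jaw":-1,"xyz":[0,0,0.05],"angular":[0,0,0.04]}]'>/dev/null; python3 st.py
```

```text
[ 0.26  0.63 -0.29  1.88  0.28  0.66  0.02] [547.1 -64.7 151.4] [-3.141  0.     1.788] [-3.4  0.3  5.6] T [ 0.135  0.651 -0.437] 38.09050567017198 59.572604298591614
[ 0.28  0.64 -0.32  1.88  0.31  0.67  0.09] [547.1 -64.7 151.5] [-3.141 -0.     1.886] [-2.6  0.1  5.9] T [ 0.119  0.582 -0.577] 38.1990059143517 59.60135579109192
[ 0.27  0.64 -0.31  1.88  0.3   0.67  0.06] [547.  -64.7 151.5] [-3.14   0.     1.847] [-3.5 -0.2  6.7] T [-0.019  0.642  0.881] 37.817932486630596 59.72126662731171
[ 0.26  0.63 -0.3   1.88  0.29  0.66  0.03] [547.  -64.7 151.4] [-3.140e+00  1.000e-03  1.808e+00] [-4.4 -0.6  6.6] T [-0.135  0.668  0.952] 38.348377988704065 59.72628057003021
[ 0.25  0.63 -0.28  1.89  0.28  0.66 -0.  ] [547.  -64.7 151.4] [-3.140e+00  1.000e-03  1.768e+00] [-4.  -0.5  6.5] T [-0.162  0.615  1.014] 38.159942238662346 59.80553090572357
```

```bash
python3 -m creep '[{"jaw":1,"xyz":[0,0,0],"angular":[0,0,0]},{"jaw":1,"xyz":[0,0,0],"angular":[0,0,0]},{"jaw":1,"xyz":[0,0,0],"angular":[0,0,0]},{"jaw":1,"xyz":[0,0,-40],"angular":[0,0,0]},{"jaw":1,"xyz":[0,0,-90],"angular":[0,0,0]},{"jaw":1,"xyz":[0,0,-120],"angular":[0,0,0]},{"jaw":1,"xyz":[0,0,-120],"angular":[0,0,0]},{"jaw":1,"xyz":[0,0,-120],"angular":[0,0,0]}]'
python3 - <<'E'
from h import *
im,d=viewer.get_image('side');cv2.imwrite('pics/s5.png',cv2.resize(im[100:300,220:480],None,fx=3,fy=3)[...,::-1])
E
```

```text
clock: 33.28
eef_pos: [547.2, -64.7, 269.6]
tool_rot: [-3.14, -0.0, 1.765]
force: [-0.6, -0.1, -0.6]
width: 85.4
gripper_force: 0.0
```

View pics/s5.png

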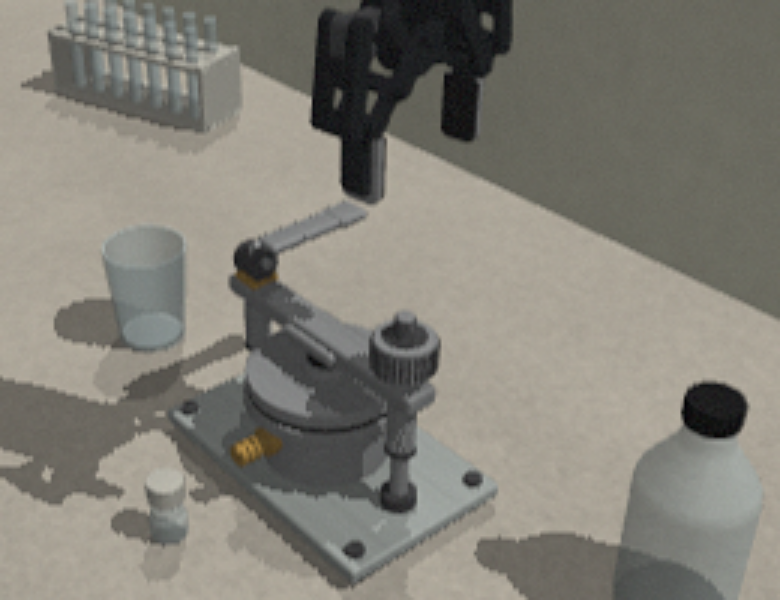

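The lever is still flat (tip at (365,212)), the gripper hangs clear above the nut and the glassware is unmoved. Handing in.

```bash
python3 -c "
from cell import ctrl
print(ctrl.finish_job())"
```

```text
the job is handed in; nothing more can be done
None
```

I handed the job in at about 33 s: the lever is closed flat and the glassware looks unmoved. The clamp load is only estimated, at roughly 250–350 N from the nut's torque. Resistance started at about 1.6 rad on the closing stroke, and I then backed the nut off about 0.26 rad with the lever shut, without a new stroke to check.

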